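Load a notched blade into the grinding holder

TASK

Load the notched blade into the grinding holder on the slotted table: lay it flat on the bed between the cheeks, ground edge outwards and blue stripe up, with its notch over the brass pin, and slide it fully home so that the notch bottoms on the pin; press it there for a moment, firmly enough to be sure that it is home but gently, for pin and blade are easily bruised. Then let go and push the red handle of the toggle clamp all the way down, so that the clamp holds the blade at the pin. Leave the plain dark blank and everything else on the bench where it lies.

Things in the scene. Friction and masses are not known exactly. Their poses are not given: they have to be found in the camera images.
- blade: Notched blade: bright flat steel bar, 30 mm wide (x), 120 mm long (y), 6 mm thick (z), 160 g; origin at the centre of its underside. Open U notch 10 mm wide, 14 mm deep in the middle of its +y end (root at y = +46 mm); bright ground bevel at its -y end; thin blue stripe across its upper face at y = +30 mm. Starts flat, stripe up, on the rack; taken across its width near the middle.
- notch (a point): Point of the blade in its notch, at underside height, 49 mm from the blade's centre (3 mm outside the notch root): with the blade fully home it lies on the axis of the brass pin at the height of the bed's top. Axes as the blade's.
- holder: Grinding holder, fixed, on the slotted table (top 25 mm above the bench). Origin on its underside below the middle of the pin's slot; z up; y along the bed: clamp on the +y side of the pin, blade on the -y side. Bed: flat rail 22 mm wide, top at z = 45 mm, from y = -111 to +18 mm. Beside the bed, at y = -92 to -28 mm, there is free air for fingers down to z = 22 mm; the blade overhangs the bed by 4 mm each side.
- cheeks (a point): Point on the bed's top midway between the two pairs of cheeks that keep the blade straight, 60 mm from the holder's origin. The pairs stand at y = -28 to -12 and -108 to -92 mm; inner faces 33 mm apart (1.5 mm play each side of the blade), rising straight 4 mm above the bed, then flaring outwards at 45 degrees for 6 mm more.
- pin: The locating pin's slot block, let flush into the bed: origin at the middle of its dark slot, at the bed's top; axes as the holder's. In it stands the brass pin, 6 mm across, 11.5 mm tall, round top, locked for this job up to 7 mm to either side of the origin along y: where is not measured. Slid to +y the blade stops hard on it; about 1 N of friction before. 4 to 9 N for half a second seats it; 15 N bruises it.
- clamp_handle (a joint): Toggle clamp handle: 0 = fully down (level, clamped), about 1.0 = raised (open, at the start). Stiff pivot, stays where left; about 5 N near its end moves it, 8 N near the stop, where it stops hard. Its linkage lifts the clamp arm by 1.35 times this angle; the sprung tip meets the blade in the last 0.06 rad, so push it fully down.
- handle_top (a point): Point on the upper face of the handle's red grip (18 mm wide, 14 mm thick), 95 mm out from the pivot and 7 mm above the grip's middle line; the grip runs on 22 mm farther. The pivot is at x 0, y +62, z +84 mm of the holder, its axis the holder's x. Level, the handle points to the holder's +y; raised, upwards. Own y: out along the handle; own z: out of its upper face.
- clamp_tip: Sprung black rubber tip of the clamp, 14 mm across, 0.7 N per mm; origin at the centre of its lower face. Clamped, it bears on the blade at the holder's y = -20 mm with about 3 N, and as it closes draws it towards the pin. Open, the clamp arm stands nearly upright at the holder's y = +45 mm, up to 155 mm above its underside, the tip on its -y side at about y = +10 mm.
- blank: Plain dark blade blank, 30 x 120 x 6 mm, without a notch, beside the blade on the rack. Not to be used. Origin at the centre of its underside.
- rack: Wooden blade rack, fixed, 190 x 130 mm; origin at the centre of its underside, upper face at z = 12 mm. Two ribs (12 mm wide, at y = -45 and +45 mm, along x, tops at z = 28 mm) carry two blades side by side, lying along y, 90 mm apart; under the blades between the ribs there are 16 mm of free air.
- medal: Brass medal, 60 mm across, 5 mm thick, lying on the bench.
- oil: Amber oil bottle with a red cap, 48 mm across, 110 mm tall, standing.
- bearing: Steel ball bearing, 42 mm across, 12 mm thick, lying.
- brush: Chip brush, 170 mm long, lying.
- strap: Loose strap clamp, 30 x 100 x 14 mm with a stud standing 45 mm high, on the slotted table.
- die: Round steel die, 100 mm across, 42 mm tall, 2.2 kg.
Not all that is in view belongs to the job. What is meant by the blade is not orange, and is the smaller of those in its own colour.

How it is judged:
By the outcome, as a careful person would: the job done as asked, in the order asked, and still so for the second after the job is handed in, with the robot touching nothing.
It also fails if it takes over 61 s, if anything falls off the work surface, if the arm or the gripper's body presses on something with over 40 N, if the wrist force passes 120 N, or if a joint passes its speed limit or range.

ROBOT

A 6-joint arm with a two-finger parallel gripper is mounted at the origin on the work surface. World frame = base frame: x ahead of the robot, y to its left, z up, the work surface at z = 0. Lengths are in mm, angles in rad, forces in N, time in s.
With the tool pointing down it reaches from about 350 to 775 mm from the base axis. Payload 7.3 kg.
Tool frame: the origin (TCP) lies midway between the tips of the shut fingers; the grasp point (between the pads) lies 19 mm behind it (bot.tcp_to_grasp is the distance from the TCP to the grasp point, in mm); z points along the fingers, y is the line along which they close (so a half turn about z gives the same grasp; the last joint's range is limited). The gripper opens to 92 mm and grips with 3 to 60 N. Pads are 19 mm wide; open, the fingers measure 130 mm over their backs; the gripper's body (75 mm by 190 mm) begins 47 mm behind the grasp point.
Start: joints at [1.12, 0.342, 1.524, -0, 1.275, -0.146], TCP at [157.539, 500.826, 226.741] pointing down, gripper open.
Joint ranges: [-2.53, 2.53], [-0.77, 2.02], [0.04, 2.7], [-1, 4.14], [0.28, 2.66], [-3.11, 3.11]. Speed limits (rad/s): [2.57, 2.57, 3.14, 3.14, 3.14, 3.14].

INTERFACE

Orientations are given as [roll, pitch, yaw] about the fixed x, y, z axes, in that order (R = Rz(yaw) Ry(pitch) Rx(roll)).
In Python, from plant import bot, viewer gives the robot as it stands. The module is installed in compiled form; this text tells all that it offers.
- The arm moves only by the shell command python3 -m handwheel 'ROWS'. ROWS is text: rows parted by semicolons, each of 7 numbers parted by spaces: the shift along the tool's x, y, z scaled (see below), then the turn, a rotation vector about the tool's x, y, z scaled (see below), then the opening, from -1 (shut) to 1 (fully open), so that 0 is half open. In form: tx ty tz rx ry rz gripper; .... A call has 1 to 8 rows; each row is the pose to reach, as a shift and turn from the pose commanded when the call began, along the tool's axes at that moment, turning the shorter way round; what a row does not reach only later rows make up. The controller multiplies each number of a shift by 10 cm and each number of a turn by pi rad. A row lasts 1/12 s, in which the tool goes at most 41.7 mm and 7.16 degrees, less where a joint would pass 70% of its speed; a pose out of reach is approached as far as the arm can. A call with a number of a shift or a turn outside -1 to 1 is refused whole. A call with a gripper value outside its range is refused whole. The fingers move at their own pace and stop on an object; the grip force is fixed at half the most. Time passes only in rows, so rows that repeat a pose let the fingers close. It gives the time, the measured TCP pose, the force, the opening and the grip force at its end, in the units of the state.
- bot.get_obs(): the state, without advancing time (a new reading comes with each control period).
- viewer.capture(name): name is "scene" or "top" or "wrist"; returns a dict with "frame" (420x560x3 uint8, red, green, blue), "fov_y" (degrees; the focal length in pixels is half the picture's height over the tangent of half this angle, whatever the lens; pixels are square), "cx", "cy" (the principal point, pixels), "dist_coeffs" ([k1, k2, p1, p2, k3] as OpenCV has them; the pictures are not rectified), "T" (4x4, takes a point from camera to world coordinates). Camera axes: x right, y down, z forward; pixel columns grow to the right and rows downward; lengths in mm; the calibration is good to about 2 mm. A picture is of the moment at which its call begins. There is no depth.
- bot.close_job(): hands the job in; it is judged then, once.
Trained networks look in a picture, given as the dict that the camera call returned (one of the last four; its "shot" number tells which), for a name from the list of things; names that differ only in an ending like _2 or _b are one class to them, and where a whole thing is asked for, a point or a joint stands for the part that bears it (a point fixed in the world has none). Each returns a list of dicts, best first, with "score" (0 to 1); they miss things now and then, are a little off and sometimes report something else, mostly with a low value. They report only what shows in the picture. A call takes as long as a camera call. They do not tell look-alikes from the thing itself.
- viewer.recognise(target, picture): "centre" ([column, row] in pixels, amid what is visible of it).
- viewer.cut_out(target, picture): "pixels" (420x560 bool, what is visible of it) and "centre" ([column, row] in pixels, amid what is visible of it).
The state is a dict: "time": time; "joint_positions": joint angles; "dq": joint speeds; "tau": joint torques, N m; "tool_pos": TCP position; "tcp_rot": TCP orientation; "contact_force": force on the tool from outside, world axes, zero at the start; "moment": the same for the moment, N m; "grip_width": finger opening in mm; "finger_force": force on a finger pad.
Only numpy, scipy, OpenCV 4.12 (cv2) and the standard library are available. Lean on these libraries where they do the work, as an engineer would, in place of code of your own. Each camera call takes 0.05 s, during which the arm holds its last target. There are 200 camera calls.

## Working session

There is one attempt and no reset: what is moved stays moved. The work goes in short steps, Python scripts to look and compute and a shell command to move; the robot and the scene stay as the last step left them, time stands still between calls to the robot, and variables do not carry over. Pictures are saved under pics/ and viewed, at most 10 in all, crops included, and the job is handed in when it is done.

```bash
mkdir -p pics; cat > h.py <<'E'
import numpy as np, cv2
from plant import bot, viewer
def K(p):
    f=p["frame"].shape[0]/2/np.tan(np.radians(p["fov_y"])/2)
    return np.array([[f,0,p["cx"]],[0,f,p["cy"]],[0,0,1.]])
def ray(p,uv,z):
    n=cv2.undistortPoints(np.array(uv,float).reshape(-1,1,2),K(p),np.array(p["dist_coeffs"],float)).reshape(-1,2)
    T=np.array(p["T"]); d=np.c_[n,np.ones(len(n))]@T[:3,:3].T; o=T[:3,3]
    return o+d*((z-o[2])/d[:,2])[:,None]
def proj(p,X):
    Ti=np.linalg.inv(np.array(p["T"])); X=np.atleast_2d(X).astype(float)
    return cv2.projectPoints(X,cv2.Rodrigues(Ti[:3,:3])[0],Ti[:3,3],K(p),np.array(p["dist_coeffs"],float))[0].reshape(-1,2)
def save(p,n,crop=None,s=1):
    f=p["frame"][...,::-1]
    if crop: a,b,c,d=crop; f=f[b:d,a:c]
    cv2.imwrite(f"pics/{n}.png",cv2.resize(f,None,fx=s,fy=s,interpolation=cv2.INTER_CUBIC))
E
python3 - <<'E'
from h import *
o=bot.get_obs(); print(o)
t=viewer.capture("top"); s=viewer.capture("scene")
im=np.vstack([t["frame"],s["frame"]])[...,::-1]
cv2.imwrite("pics/t0.png",cv2.resize(t["frame"],None,fx=1.42,fy=1.42)[...,::-1]); cv2.imwrite("pics/s0.png",cv2.resize(s["frame"],None,fx=1.42,fy=1.42)[...,::-1])
for p in(t,s):
  print(np.array(p["T"]).round(3).tolist(),p["fov_y"],p["cx"],p["cy"],p["dist_coeffs"])
  for n in["blade","blank","holder","pin","rack","clamp_tip","clamp_handle","strap","die","oil"]:
    for r in viewer.cut_out(n,p)[:3]:
      m=r["pixels"].astype(np.uint8); (c,w,a)=cv2.minAreaRect(cv2.findNonZero(m)); print(n,round(r["score"],2),np.round(r["centre"]),"rect",np.round(c),np.round(w),round(a),m.sum())
E
```

```text
{'time': 0.0, 'joint_positions': array([ 1.12000704e+00,  3.42707792e-01,  1.52501964e+00, -9.66537343e-06,
        1.27538168e+00, -1.46014116e-01]), 'dq': array([-0.00043271,  0.00026363,  0.0003342 ,  0.00204924,  0.00064558,
        0.00022589]), 'tau': array([-9.20278508e-04, -4.31234336e+01, -2.44217670e+01,  7.18332105e-02,
        5.58728934e-02, -1.21978260e-04]), 'tool_pos': array([157.35212206, 500.44115817, 226.05179063]), 'tcp_rot': array([-3.14009099e+00, -2.11494019e-04,  2.83682015e+00]), 'contact_force': array([-1.23041598, -0.59074765, -0.99404892]), 'moment': array([ 0.05185616, -0.05259614, -0.01569088]), 'finger_force': 0.0, 'grip_width': 92.28144683224266}
[[0.012, -0.992, 0.125, 320.291], [-1.0, -0.012, 0.0, -75.448], [0.001, -0.125, -0.992, 1735.604], [0.0, 0.0, 0.0, 1.0]] 43.47492405244148 270.885706421671 211.69118178407862 [-0.00188753  0.          0.          0.          0.        ]
blade 0.93 [446. 207.] rect [444. 208.] [14. 50.] 42 647
blade 0.68 [328. 204.] rect [323. 205.] [ 9. 36.] 84 329
blank 0.83 [331. 234.] rect [329. 233.] [ 9. 37.] 86 331
holde
[... 901 characters left out ...]
 17.] 90 1112
blank 0.82 [218. 246.] rect [218. 249.] [10. 39.] 42 385
holder 0.85 [336. 185.] rect [345. 175.] [35. 97.] 42 1938
rack 0.68 [234. 260.] rect [233. 257.] [65. 41.] 27 1633
rack 0.41 [363. 122.] rect [362. 125.] [28. 26.] 5 576
clamp_tip 0.42 [360. 120.] rect [362. 124.] [28. 26.] 5 597
clamp_handle 0.65 [358. 145.] rect [356. 147.] [ 5. 37.] 27 157
strap 0.74 [352. 232.] rect [351. 236.] [11. 31.] 49 307
strap 0.38 [246. 264.] rect [245. 261.] [10. 38.] 39 370
die 0.73 [362. 122.] rect [362. 125.] [28. 26.] 11 562
die 0.55 [244. 262.] rect [246. 261.] [10. 39.] 38 383
oil 0.71 [337. 184.] rect [344. 176.] [35. 96.] 42 1913
oil 0.59 [235. 318.] rect [237. 319.] [30. 17.] 79 431
```

View pics/t0.png

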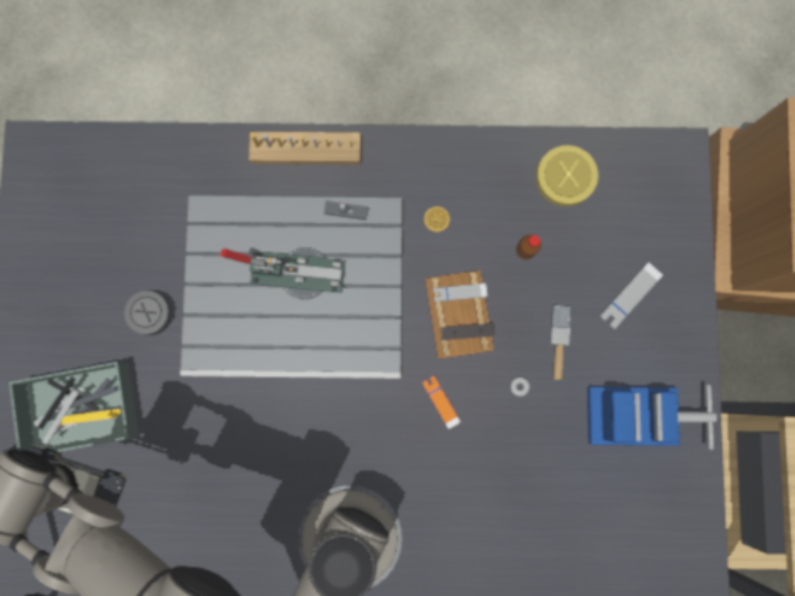

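View pics/s0.png

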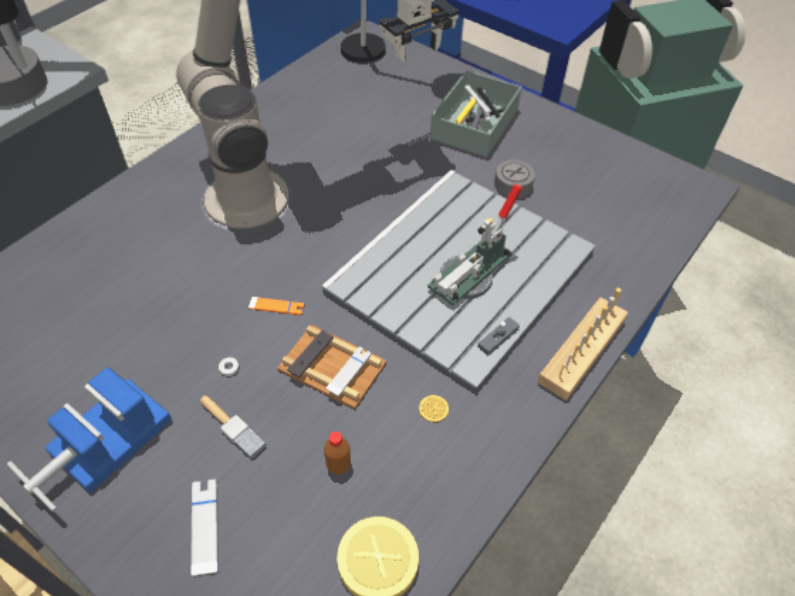

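The top view shows the blade lying silver on the rack, with its notch and stripe towards the left (+y world). Its centre is at about (323,205) in raw pixels. The blank is at (329,233). The holder, at about (207,191), has its clamp and handle also to the left. The large silver blade and the orange one are decoys.

```bash
python3 - <<'E'
from h import *
t=viewer.capture("top"); s=viewer.capture("scene")
f=1/1.42
print("top blade notch,bevel", ray(t,np.array([[437,295],[487,290]])*f,34).round(1).tolist())
print("top holder bed end, pivot, handle tip, bevel end", ray(t,np.array([[343,275],[290,268]])*f,70).round(1).tolist(), ray(t,np.array([[223,252]])*f,200).round(1).tolist())
print("scene blade centre",ray(s,[[246+0,263]],34).round(1).tolist())
for p in(t,s):
  r=viewer.cut_out("blade",p)
  for x in r[:3]:
    ys,xs=np.nonzero(x["pixels"]); P=ray(p,np.c_[xs,ys],34)[:,:2].astype(np.float32); c,w,a=cv2.minAreaRect(P); v=np.linalg.eigh(np.cov(P.T))[1][:,1]
    print(x["score"],np.round(c),np.round(w),np.degrees(np.arctan2(*v[::-1])).round(1))
  for x in viewer.cut_out("holder",p)[:1]:
    ys,xs=np.nonzero(x["pixels"]); P=ray(p,np.c_[xs,ys],60)[:,:2].astype(np.float32); c,w,a=cv2.minAreaRect(P); v=np.linalg.eigh(np.cov(P.T))[1][:,1]
    print("holder",np.round(c),np.round(w),np.degrees(np.arctan2(*v[::-1])).round(1))
w=viewer.capture("wrist"); T=np.array(w["T"]); print(T.round(2).tolist(),w["fov_y"]);
o=bot.get_obs(); from scipy.spatial.transform import Rotation as R
Rt=R.from_euler('xyz',o["tcp_rot"]).as_matrix(); print("cam in tool",(Rt.T@(T[:3,3]-o["tool_pos"])).round(1),(Rt.T@T[:3,:3]).round(2).tolist())
b=np.hstack([cv2.resize(t["frame"][150:260,150:260],None,fx=3.6,fy=3.6,interpolation=2),cv2.resize(t["frame"][150:260,260:370],None,fx=3.6,fy=3.6,interpolation=2)])
cv2.imwrite("pics/c1.png",b[...,::-1])
E
```

```text
top blade notch,bevel [[549.6, -194.7, 34.0], [562.6, -309.5, 34.0]]
top holder bed end, pivot, handle tip, bevel end [[587.7, 19.9, 70.0], [602.2, 139.8, 70.0]] [[612.3, 263.7, 200.0]]
scene blade centre [[564.2, -250.6, 34.0]]
0.88 [ 306. -204.] [107.  27.] -150.9
0.85 [ 558. -247.] [ 30. 115.] 96.9
0.76 [ 556. -639.] [ 51. 174.] 137.6
holder [593. 161.] [118. 278.] 80.5
0.89 [ 324. -218.] [113.  31.] -150.9
0.88 [ 570. -651.] [ 42. 169.] 138.4
0.68 [ 557. -244.] [ 33. 123.] 95.9
holder [603. 216.] [117. 414.] 98.4
[[0.3, 0.91, 0.27, 83.92], [0.95, -0.29, -0.09, 523.5], [0.0, 0.28, -0.96, 384.95], [0.0, 0.0, 0.0, 1.0]] 65.62885922151172
cam in tool [  77.    -0.4 -158.2] [[-0.0, -0.96, -0.28], [1.0, -0.0, 0.0], [-0.0, -0.28, 0.96]]
```

View pics/c1.png

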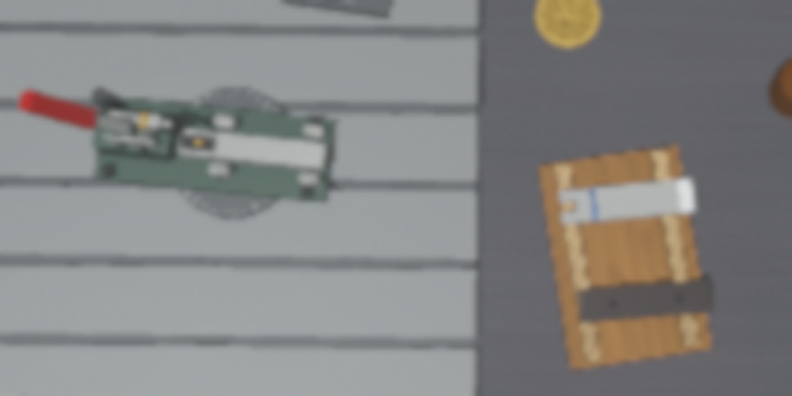

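```bash
cat >> h.py <<'E'
from scipy.spatial.transform import Rotation as R
def to(p,yaw,o=None):
    o=o or bot.get_obs(); M=R.from_euler('xyz',o["tcp_rot"]); Mt=R.from_euler('xyz',[np.pi,0,np.radians(yaw)])
    print("shift",(M.inv().apply(np.array(p)-o["tool_pos"])/100).round(4),"turn",((M.inv()*Mt).as_rotvec()/np.pi).round(4),"|",o["tool_pos"].round(1),np.degrees(o["tcp_rot"]).round(2),"F",o["contact_force"].round(1),"w",round(o["grip_width"],1),"ff",round(o["finger_force"],1),"t",round(o["time"],2))
E
python3 -m handwheel '-0.9 -0.5 -0.3 0 0 0.37 0.2;-0.9 -0.5 -0.3 0 0 0.37 0.2;-0.9 -0.5 -0.3 0 0 0.37 0.2;-0.9 -0.5 -0.3 0 0 0.37 0.2;-0.9 -0.5 -0.3 0 0 0.37 0.2;-0.9 -0.5 -0.3 0 0 0.37 0.2;-0.9 -0.5 -0.3 0 0 0.37 0.2;-0.9 -0.5 -0.3 0 0 0.37 0.2'
python3 -c "
from h import *
to((450,0,250),96)"
```

```text
time: 2.12
tool_pos: [228.5, 426.0, 256.8]
tcp_rot: [3.141, -0.0, 1.83]
contact_force: [-0.5, 1.2, -0.8]
grip_width: 55.1
finger_force: 0.0
shift [-4.6861  1.0475  0.0677] turn [ 0.0001 -0.0001  0.0493] | [228.5 426.  256.8] [ 1.7999e+02 -1.0000e-02  1.0487e+02] F [-0.5  1.2 -0.8] w 55.1 ff 0.0 t 2.12
```

```bash
python3 -m handwheel '-0.8 1 -0.1 0 0 0.049 0.2;-0.8 1 -0.1 0 0 0.049 0.2;-0.8 1 -0.1 0 0 0.049 0.2;-0.8 1 -0.1 0 0 0.049 0.2' | head -2
python3 -m handwheel '-1 1 0 0 0 0 0.2;-1 1 0 0 0 0 0.2;-1 1 0 0 0 0 0.2;-1 1 0 0 0 0 0.2'| head -2
python3 -m handwheel '-1 0.9 0 0 0 0 0.2;-1 0.9 0 0 0 0 0.2;-1 0.9 0 0 0 0 0.2;-1 0.9 0 0 0 0 0.2'| head -2
python3 -m handwheel '-1 0.7 0 0 0 0 0.2;-1 0.7 0 0 0 0 0.2;-1 0.7 0 0 0 0 0.2;-1 0.7 0 0 0 0 0.2;-1 0.7 0 0 0 0 0.2'| head -2
python3 - <<'E'
from h import *
to((600,60,265),96); t=viewer.capture("top"); print(ray(t,[[204.7,189.2]],76))
w=viewer.capture("wrist"); save(w,"w1",s=1.42)
for n in["pin","holder","clamp_tip"]:
  for x in viewer.cut_out(n,w)[:2]: print(n,x["score"],np.round(x["centre"]),x["pixels"].sum(),ray(w,[x["centre"]],70).round(1))
E
```

```text
time: 2.45
tool_pos: [351.3, 372.9, 267.1]
time: 2.78
tool_pos: [459.6, 284.1, 266.5]
time: 3.12
tool_pos: [560.6, 193.6, 266.0]
time: 3.53
tool_pos: [638.3, 104.8, 265.6]
shift [-0.4034 -0.4299  0.006 ] turn [-0.0005 -0.0001  0.0014] | [638.3 104.8 265.6] [-1.7991e+02 -2.0000e-02  9.6240e+01] F [ 0.6  0.4 -0.2] w 54.9 ff 0.0 t 3.53
[[599.71226774 137.49273803  76.        ]]
pin 0.7 [246. 145.] 232 [[599.2 138.   70. ]]
holder 0.83 [249. 140.] 15238 [[602.  143.1  70. ]]
clamp_tip 0.74 [248. 141.] 194 [[600.8 142.1  70. ]]
clamp_tip 0.64 [360. 224.] 1024 [[737.7  62.4  70. ]]
```

View pics/w1.png

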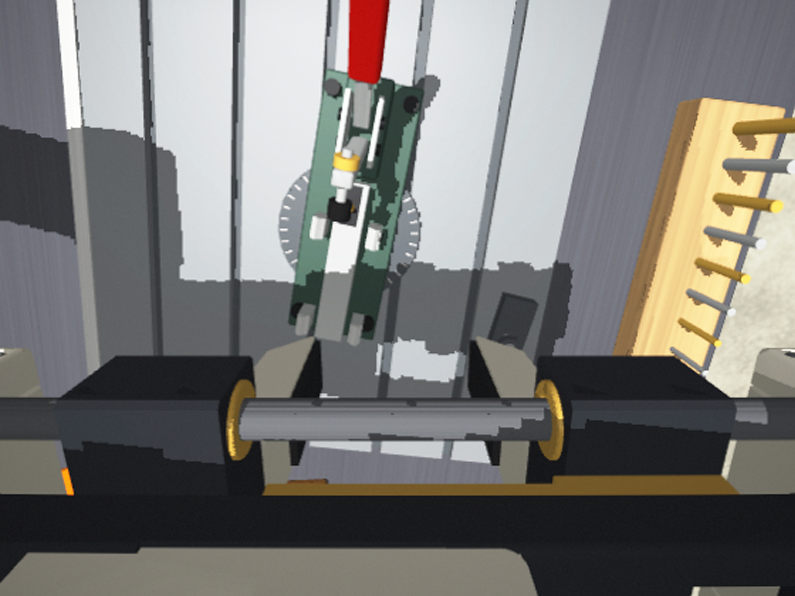

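The wrist view shows the holder with its black tip at about (240,147) raw, which hides the pin from here. I'll back off towards -y for a clear look.

```bash

python3 -m handwheel '-1 -0.2 0.3 0 0 0 0.2;-1 -0.2 0.3 0 0 0 0.2;-1 -0.2 0.3 0 0 0 0.2;-1 -0.2 0.3 0 0 0 0.2'| head -2
python3 -m handwheel '-0.2 0 0.3 0 0 0 0.2;-0.2 0 0.3 0 0 0 0.2;-0.2 0 0.3 0 0 0 0.2'| head -2
python3 - <<'E'
from h import *
to((600,60,265),96)
w=viewer.capture("wrist"); f=w["frame"]; np.save("w2.npy",w,allow_pickle=True)
for n in["pin","holder","clamp_tip"]:
  for x in viewer.cut_out(n,w)[:2]: print(n,x["score"],np.round(x["centre"]),x["pixels"].sum(),ray(w,[x["centre"]],70).round(1))
u,v=proj(w,[[600,120,70]])[0].astype(int); a,b=max(u-90,0),max(v-70,0); print("crop origin",a,b)
save(w,"w2",(a,b,a+180,b+135),4.4)
E
```

```text
time: 4.12
tool_pos: [627.7, 1.3, 235.4]
time: 4.37
tool_pos: [630.5, -14.4, 205.9]
shift [ 0.7739 -0.2213 -0.5894] turn [-0.0009 -0.0004  0.0023] | [630.5 -14.4 205.9] [-1.7984e+02 -7.0000e-02  9.6420e+01] F [-0.7  0.4 -0. ] w 55.0 ff 0.0 t 4.37
pin 0.6 [260.  11.] 439 [[598.6 132.5  70. ]]
holder 0.8 [255.  59.] 15168 [[597.9  96.7  70. ]]
clamp_tip 0.39 [206. 334.] 68 [[ 570.6 -181.1   70. ]]
crop origin 170 0
```

View pics/w2.png

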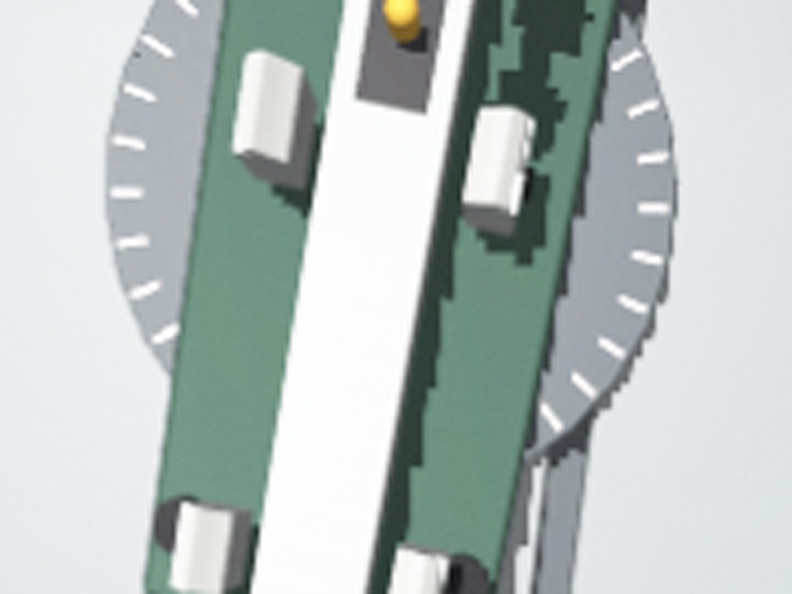

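The crop (origin 170,0, scale 4.4) shows the bed, four white cheeks and the brass pin. Its base is near crop (404,38), raw (261.8,8.6), and its top near crop (402,10).

```bash

python3 - <<'E'
from h import *
w=np.load("w2.npy",allow_pickle=True).item()
c=lambda a:np.array(a,float)/4.4+[170-.0,0]-.39
L=ray(w,c([[345,0],[300,290],[255,580]]),70); Rr=ray(w,c([[470,10],[421,290],[370,580]]),70)
print(L.round(1).tolist(),Rr.round(1).tolist())
for P in(L,Rr):
  d=P[0]-P[2]; print("dir",np.degrees(np.arctan2(d[1],d[0])))
print("pin base",ray(w,c([[404,36]]),70),"top",ray(w,c([[402,6]]),81.5))
print("cheek tops inner? front pair", ray(w,c([[208,590],[393,590]]),80).round(1).tolist())
# subpixel edges: green->white transition on rows
f=w["frame"].astype(int); g=f[...,0]-0
lw=[];rw=[]
for r in range(30,134,3):
  row=f[r,170:350].min(1); b=np.nonzero(row>200)[0]
  # contiguous run containing centre line
  u0=int(proj(w,ray(w,[[ (c([[385,0]])[0,0]-(r*.199)) ,r]],70))[0,0])-170
  i=u0
  while row[i]>170:i-=1
  j=u0
  while row[j]>170:j+=1
  il=i+(170-row[i])/(row[i+1]-row[i]); jr=j-(170-row[j])/(row[j-1]-row[j])
  lw.append([170+il,r]);rw.append([170+jr,r])
A=ray(w,lw,70);B=ray(w,rw,70)
for P in(A,B):
  k=np.polyfit(P[:,1],P[:,0],1); res=P[:,0]-np.polyval(k,P[:,1]); P2=P[abs(res)<1.0]; k=np.polyfit(P2[:,1],P2[:,0],1)
  print(len(P2),"dx/dy",k[0],"deg",np.degrees(np.arctan(k[0])),"x at y=130",np.polyval(k,130),"x at y=70",np.polyval(k,70))
E
```

```text
[[588.4, 139.8, 70.0], [584.1, 89.9, 70.0], [579.3, 34.7, 70.0]] [[611.1, 140.7, 70.0], [607.1, 92.5, 70.0], [602.4, 37.3, 70.0]]
dir 85.0583752729626
dir 85.14304446335557
pin base [[599.62074269 135.14992866  70.        ]] top [[599.69591627 136.8888344   81.5       ]]
cheek tops inner? front pair [[571.8, 32.7, 80.0], [607.7, 36.7, 80.0]]
35 dx/dy 0.09251879714914742 deg 5.28588895110012 x at y=130 587.4276897960598 x at y=70 581.876561967111
35 dx/dy 0.09088211924272138 deg 5.192896208265397 x at y=130 610.1776859806549 x at y=70 604.7247588260916
```

```bash

for i in 1; do python3 -m handwheel '-1 -0.33 0 0 0 0 0.2;-1 -0.33 0 0 0 0 0.2;-1 -0.33 0 0 0 0 0.2;-1 -0.33 0 0 0 0 0.2'| head -2; done
python3 -m handwheel '-1 -0.33 0 0 0 0 0.2;-1 -0.33 0 0 0 0 0.2;-1 -0.33 0 0 0 0 0.2;-1 -0.33 0 0 0 0 0.2'| head -2
python3 -m handwheel '-0.95 -0.33 0 0 0 0 0.2;-0.95 -0.33 0 0 0 0 0.2;-0.95 -0.33 0 0 0 0 0.2;-0.95 -0.33 0 0 0 0 0.2;-0.95 -0.33 0 0 0 0 0.2'| head -2
python3 - <<'E'
from h import *
to((558,-247,206),96)
w=viewer.capture("wrist"); np.save("w3.npy",w,allow_pickle=True); save(w,"w3",s=1.42)
for x in viewer.cut_out("blade",w)[:3]:
    ys,xs=np.nonzero(x["pixels"]); P=ray(w,np.c_[xs,ys],34)[:,:2].astype(np.float32); c,s,a=cv2.minAreaRect(P); v=np.linalg.eigh(np.cov(P.T))[1][:,1]
    print(x["score"],np.round(x["centre"]),c,s,a,np.degrees(np.arctan2(*v[::-1])).round(1)%180)
E
```

```text
time: 4.9
tool_pos: [609.4, -122.1, 207.8]
time: 5.23
tool_pos: [587.8, -224.9, 207.5]
time: 5.65
tool_pos: [566.5, -318.8, 207.0]
shift [ 0.7233 -0.0046  0.0102] turn [ 0.0003 -0.0002  0.0021] | [ 566.5 -318.8  207. ] [ 1.7995e+02 -3.0000e-02  9.6380e+01] F [-0.6  0.2 -0.3] w 55.1 ff 0.0 t 5.65
0.88 [43. 36.] (328.89739990234375, -206.8724365234375) (107.92687225341797, 29.998615264892578) 30.261640548706055 32.099999999999994
0.79 [277. 109.] (556.1008911132812, -246.18948364257812) (30.046621322631836, 119.46039581298828) 6.114967346191406 96.3
0.55 [452.  79.] (719.9798583984375, -197.88555908203125) (54.95662307739258, 53.86664581298828) 6.534831523895264 37.599999999999994
```

View pics/w3.png

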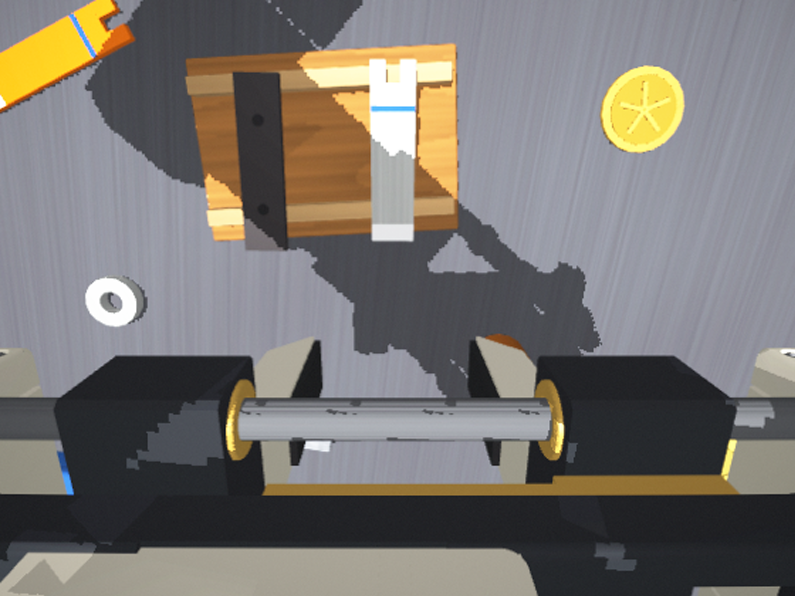

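The wrist view shows the blade at raw (277,109): stripe and notch at the far end, bevel near. The fitted rectangle, 30.0 x 119.5 mm, matches the given size. I'm going down to it.

```bash

python3 -m handwheel '0.633 -0.023 0.8 0 0 0.001 0.2;0.633 -0.023 0.8 0 0 0.001 0.2;0.633 -0.023 0.8 0 0 0.001 0.2;0.633 -0.023 0.8 0 0 0.001 0.2;0.633 -0.023 0.8 0 0 0.001 0.2'| head -2
python3 -m handwheel '0 0 0.7 0 0 0 0.2;0 0 0.7 0 0 0 0.2;0 0 0.7 0 0 0 0.2;0 0 0.7 0 0 0 0.2'| head -2
python3 -c "
from h import *
to((557.2,-256.1,18),96.2)"
```

```text
time: 6.17
tool_pos: [557.3, -255.1, 127.1]
time: 6.5
tool_pos: [557.2, -257.5, 57.5]
shift [0.0139 0.0012 0.3947] turn [0.0001 0.     0.0002] | [ 557.2 -257.5   57.5] [1.7999e+02 1.0000e-02 9.6230e+01] F [ 0.3 -0.4  0.7] w 55.3 ff 0.0 t 6.5
```

```bash

python3 -m handwheel '0.014 0 0.25 0 0 0 0.2;0.014 0 0.25 0 0 0 0.2;0.014 0 0.39 0 0 0 0.2;0.014 0 0.39 0 0 0 0.2;0.014 0 0.39 0 0 0 0.2'
python3 -m handwheel '0 0 0 0 0 0 -0.5;0 0 0 0 0 0 -0.5;0 0 0 0 0 0 -0.5;0 0 0 0 0 0 -0.5;0 0 0 0 0 0 -0.5;0 0 0 0 0 0 -0.5'
```

```text
time: 6.92
tool_pos: [557.2, -256.1, 19.6]
tcp_rot: [3.14, 0.001, 1.68]
contact_force: [-0.8, 0.4, 0.6]
grip_width: 55.0
finger_force: 0.0
time: 7.42
tool_pos: [556.8, -255.6, 18.3]
tcp_rot: [3.141, 0.001, 1.68]
contact_force: [0.3, 0.5, 3.3]
grip_width: 29.1
finger_force: 30.0
```

```bash

python3 -m handwheel '0 0 -0.2 0 0 0 -0.5;0 0 -0.5 0 0 0 -0.5;0 0 -0.9 0 0 0 -0.5;0 0 -0.9 0 0 0 -0.5;0 0 -0.9 0 0 0 -0.5'
python3 -m handwheel '0.3 0.07 -0.3 0 0 0 -0.5;0.7 0.16 -0.4 0 0 0 -0.5;1 0.23 -0.4 0 0 0 -0.5;1 0.23 -0.4 0 0 0 -0.5'|head -2
python3 -m handwheel '0.4 0.09 0 0 0 0.03 -0.5;0.8 0.18 0 0 0 0.06 -0.5;1 0.23 0 0 0 0.063 -0.5;1 0.23 0 0 0 0.063 -0.5'|head -2
python3 -c "
from h import *
to((593.7,72,145),84.8)
w=viewer.capture('wrist');np.save('w4.npy',w,allow_pickle=True); save(w,'w4',s=1.42)"
```

```text
time: 7.83
tool_pos: [557.5, -256.1, 109.9]
tcp_rot: [3.138, 0.003, 1.68]
contact_force: [0.3, -0.5, -3.2]
grip_width: 29.4
finger_force: 30.0
time: 8.17
tool_pos: [568.1, -147.7, 146.8]
time: 8.5
tool_pos: [579.5, -47.3, 145.7]
shift [1.2009 0.04   0.0094] turn [-0.0013 -0.0006  0.0017] | [579.5 -47.3 145.7] [-1.7977e+02 -1.1000e-01  8.5110e+01] F [-0.5  0.3 -2.4] w 29.3 ff 30.0 t 8.5
```

View pics/w4.png

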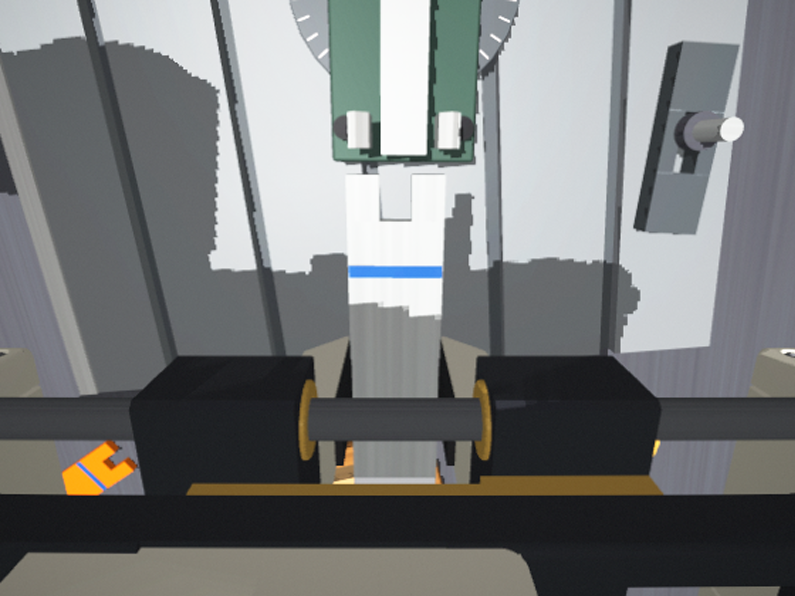

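The wrist view shows the blade straight in the fingers, with its notch root at scaled (395,219) and stripe at (395,271). The bed lies ahead in line.

```bash

python3 - <<'E'
from h import *
w=np.load("w4.npy",allow_pickle=True).item(); o=bot.get_obs(); M=R.from_euler('xyz',o["tcp_rot"])
for n,q in[("root",[395.5,219.5]),("L",[347,190]),("R",[444.5,190]),("L2",[351.5,320]),("R2",[440.5,320]),("nl",[379.5,195]),("nr",[411.5,195])]:
  X=ray(w,[np.array(q)/1.42-.15],o["tool_pos"][2]+9.7+6)[0]; print(n,X.round(1),M.inv().apply(X-o["tool_pos"]).round(1))
c=np.array([[380,155],[432,155],[379.5,50],[432,50]])/1.42-.15
P=ray(w,c,70); print(P.round(1).tolist())
for a in(0,1):
  d=P[2+a]-P[a]; print(np.degrees(np.arctan2(d[1],d[0])))
print((P[2]+P[3])/2, (P[0]+P[1])/2)
E
```

```text
root [584.3   8.3 161.5] [ 58.2  -0.2 -15.7]
L [570.4  18.5 161.5] [ 67.1 -14.9 -15.6]
R [599.8  16.  161.5] [ 67.1  14.6 -15.7]
L2 [567.1 -23.3 161.5] [ 25.2 -14.7 -15.6]
R2 [596.2 -25.8 161.5] [ 25.2  14.6 -15.7]
nl [580.1  16.2 161.5] [ 65.6  -5.1 -15.6]
nr [589.8  15.3 161.5] [ 65.6   4.6 -15.7]
[[578.1, 27.3, 70.0], [603.3, 25.1, 70.0], [582.2, 73.6, 70.0], [606.2, 71.5, 70.0]]
84.88473782504083
86.37132457331691
[594.224776    72.54365111  70.        ] [590.67979685  26.17678992  70.        ]
```

```bash

python3 -m handwheel '0.4 0.013 0 0 0 0.001 -0.5;0.8 0.027 0 0 0 0.0017 -0.5;0.96 0.033 0 0 0 0.0017 -0.5;0.96 0.033 0 0 0 0.0017 -0.5'|head -2
python3 -m handwheel '0.22 0.005 0.25 0 0 0 -0.5;0.22 0.005 0.5 0 0 0 -0.5;0.22 0.005 0.53 0 0 0 -0.5;0.22 0.005 0.53 0 0 0 -0.5;0.22 0.005 0.53 0 0 0 -0.5;0.22 0.005 0.53 0 0 0 -0.5'
python3 -c "
from h import *
to((593.7,71.5,62),84.8)
w=viewer.capture('wrist');np.save('w5.npy',w,allow_pickle=True); save(w,'w5',(150,0,410,195),3.05)"
```

```text
time: 8.88
tool_pos: [591.8, 45.8, 146.2]
time: 9.38
tool_pos: [595.8, 64.2, 96.1]
tcp_rot: [3.139, 0.0, 1.475]
contact_force: [-0.6, 0.4, -1.4]
grip_width: 29.5
finger_force: 30.0
shift [ 0.0704 -0.0287  0.3407] turn [ 0.0007  0.     -0.0016] | [595.8  64.2  96.1] [179.87   0.    84.52] F [-0.6  0.4 -1.4] w 29.5 ff 30.0 t 9.38
```

View pics/w5.png

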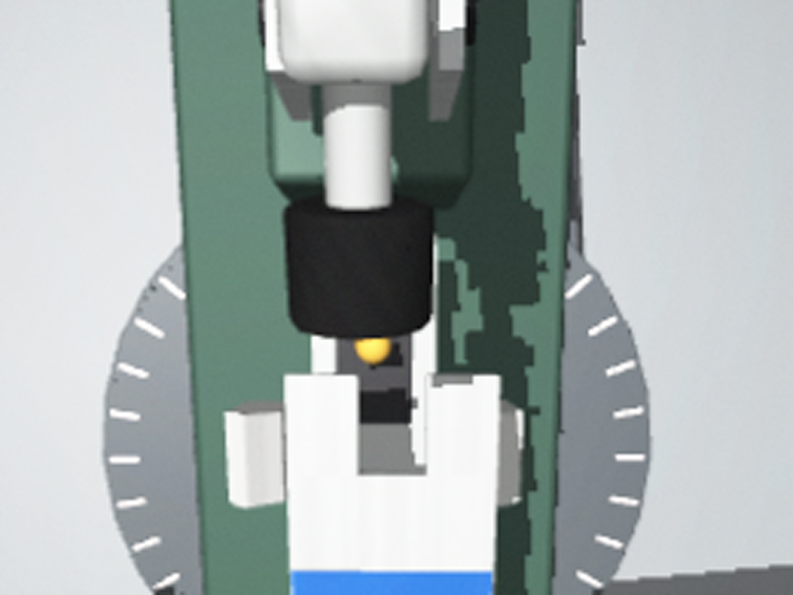

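The crop (origin 150,0, scale 3.05) shows the pin top at (373,348) just below the tip and the notch root at (392,474). The blade sits a little right of the pin and short of it.

```bash

python3 - <<'E'
from h import *
w=np.load("w5.npy",allow_pickle=True).item(); o=bot.get_obs(); M=R.from_euler('xyz',o["tcp_rot"])
c=lambda q:np.array([q])/3.05+[150,0]-.33
def pr(n,q,z): X=ray(w,c(q),z)[0]; print(n,X.round(1),M.inv().apply(X-o["tool_pos"]).round(1))
pr("pin top",[373,348],80); pr("root",[392,474],111.8)
pr("BL",[285,376],111.8);pr("BR",[499,376],111.8);pr("bl",[291,571],111.8);pr("br",[494,571],111.8);pr("nl",[358,430],111.8);pr("nr",[427,430],111.8)
pr("bedL",[312,350],70);pr("bedR",[436,350],70)
pr("slot front L",[358,0],70)
E
```

```text
pin top [599.5 136.5  80. ] [72.1 -3.3 16.2]
root [601.  119.6 111.8] [ 55.4  -0.1 -15.6]
BL [587.4 134.6 111.8] [ 69.1 -15.  -15.6]
BR [617.2 131.8 111.8] [ 69.   14.9 -15.6]
bl [584.8 106.7 111.8] [ 41.  -15.  -15.6]
br [614.6 103.8 111.8] [ 41.   15.  -15.6]
nl [596.8 126.2 111.8] [ 61.6  -4.9 -15.6]
nr [606.5 125.3 111.8] [ 61.6   4.9 -15.6]
bedL [588.4 137.   70. ] [ 71.5 -14.4  26.2]
bedR [610.5 134.8  70. ] [71.5  7.8 26.2]
slot front L [602.4 191.4  70. ] [127.   -5.6  26.2]
```

```bash

python3 -m handwheel '0 -0.033 0.1 0 0 -0.0016 -0.5;0 -0.033 0.2 0 0 -0.0016 -0.5;0.04 -0.033 0.2 0 0 -0.0016 -0.5;0.088 -0.033 0.2 0 0 -0.0016 -0.5;0.088 -0.033 0.2 0 0 -0.0016 -0.5;0.088 -0.033 0.2 0 0 -0.0016 -0.5'
python3 - <<'E'
from h import *
to((593.3,72.8,61),84.8)
w=viewer.capture('wrist');np.save('w6.npy',w,allow_pickle=True); save(w,'w6',(150,0,410,195),3.05)
E
```

```text
time: 9.93
tool_pos: [592.9, 75.1, 75.3]
tcp_rot: [3.14, -0.0, 1.482]
contact_force: [-0.0, -0.1, -2.6]
grip_width: 29.5
finger_force: 30.0
shift [-0.0223  0.0062  0.1429] turn [ 0.0004 -0.0001  0.0007] | [592.9  75.1  75.3] [ 1.7993e+02 -1.0000e-02  8.4920e+01] F [-0.  -0.1 -2.6] w 29.5 ff 30.0 t 9.93
```

View pics/w6.png

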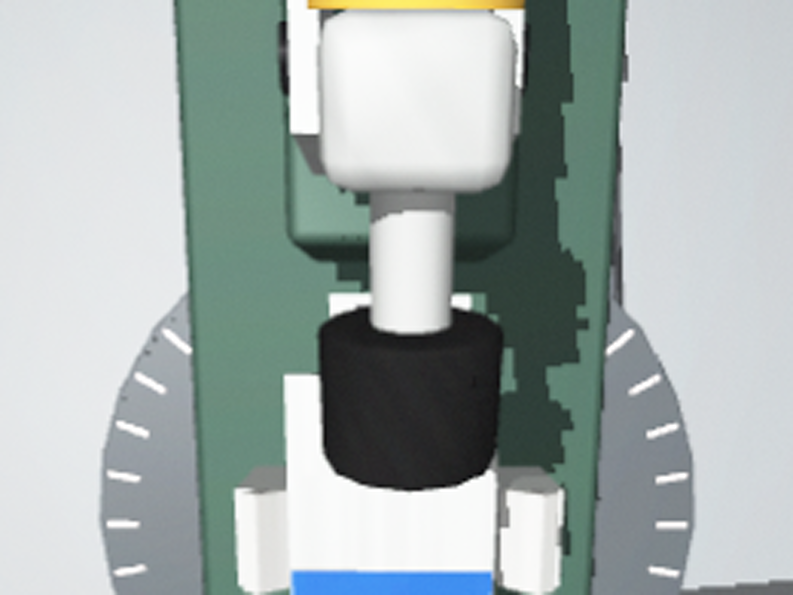

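The crop shows the tip now hiding the notch. The blade's centre line is at column 392 and the cheeks' middle at about 398, so the blade is about 1 mm left. I'll correct that, back off 2 mm and lower.

```bash

python3 -m handwheel '-0.02 0.009 0 0 0 0 -0.5;-0.02 0.009 0.04 0 0 0 -0.5;-0.02 0.009 0.08 0 0 0 -0.5;-0.02 0.009 0.1 0 0 0 -0.5;-0.02 0.009 0.1 0 0 0 -0.5'
python3 -m handwheel '0 0 0.02 0 0 0 -0.5;0 0 0.035 0 0 0 -0.5;0 0 0.035 0 0 0 -0.5'
```

```text
time: 10.4
tool_pos: [592.6, 72.5, 63.8]
tcp_rot: [-3.14, 0.0, 1.481]
contact_force: [-0.2, 0.2, -2.8]
grip_width: 29.3
finger_force: 30.0
time: 10.65
tool_pos: [592.9, 72.5, 60.8]
tcp_rot: [-3.141, -0.0, 1.481]
contact_force: [-0.8, -0.5, -2.0]
grip_width: 29.6
finger_force: 30.0
```

```bash

python3 -m handwheel '0 0.003 0.005 0 0 0 -0.5;0 0.003 0.01 0 0 0 -0.5;0 0.003 0.01 0 0 0 -0.5' | sed -n '2p;4p'
python3 -m handwheel '0 0 0.005 0 0 0 -0.5;0 0 0.005 0 0 0 -0.5' | sed -n '2p;4p'
python3 -c "
from h import *
w=viewer.capture('wrist');np.save('w7.npy',w,allow_pickle=True)"
```

```text
tool_pos: [593.5, 72.5, 60.4]
contact_force: [-0.2, 0.0, -2.1]
tool_pos: [593.5, 72.5, 60.3]
contact_force: [-1.4, -0.8, 3.5]
```

```bash

python3 -m handwheel '0.008 0 0 0 0 0 -0.5;0.016 0 0 0 0 0 -0.5;0.02 0 0 0 0 0 -0.5;0.02 0 0 0 0 0 -0.5' | sed -n '2p;4p'
python3 -m handwheel '0.005 0 0 0 0 0 -0.5;0.005 0 0 0 0 0 -0.5' | sed -n '2p;4p'
python3 -m handwheel '0.005 0 0 0 0 0 -0.5;0.005 0 0 0 0 0 -0.5' | sed -n '2p;4p'
```

```text
tool_pos: [594.1, 73.9, 60.3]
contact_force: [-1.2, -3.5, 6.0]
tool_pos: [594.2, 74.4, 60.3]
contact_force: [-0.9, -4.0, 5.9]
tool_pos: [594.4, 74.8, 60.3]
contact_force: [-0.9, -4.6, 4.6]
```

```bash

python3 -m handwheel '0 0 -0.004 0 0 0 -0.5;0 0 -0.004 0 0 0 -0.5' | sed -n '2p;4p'
python3 -m handwheel '0.004 0 0 0 0 0 -0.5;0.004 0 0 0 0 0 -0.5' | sed -n '2p;4p'
```

```text
tool_pos: [594.2, 75.3, 60.3]
contact_force: [0.5, -2.0, 3.0]
tool_pos: [594.1, 75.7, 60.3]
contact_force: [1.0, -3.8, 3.4]
```

```bash

python3 -m handwheel '0.004 0 -0.002 0 0 0 -0.5;0.004 0 -0.002 0 0 0 -0.5' | sed -n '2p;4p'
python3 -m handwheel '0.005 0 0 0 0 0 -0.5;0.005 0 0 0 0 0 -0.5' | sed -n '2p;4p'
python3 -m handwheel '0.004 0 0 0 0 0 -0.5;0.004 0 0 0 0 0 -0.5' | sed -n '2p;4p'
```

```text
tool_pos: [593.9, 76.4, 60.3]
contact_force: [0.1, -1.8, 2.6]
tool_pos: [593.8, 76.9, 60.3]
contact_force: [1.0, -3.0, 2.5]
tool_pos: [593.8, 77.2, 60.3]
contact_force: [-0.2, -2.9, 2.6]
```

```bash

python3 -m handwheel '0.004 0 -0.001 0 0 0 -0.5;0.004 0 -0.001 0 0 0 -0.5' | sed -n '2p;4p'
python3 -m handwheel '0.004 0 0 0 0 0 -0.5;0.004 0 0 0 0 0 -0.5' | sed -n '2p;4p'
python3 - <<'E'
from h import *
w=viewer.capture('wrist'); o=bot.get_obs(); np.save('w8.npy',w,allow_pickle=True)
a=np.load('w5.npy',allow_pickle=True).item()
s=viewer.capture('scene'); u,v=proj(s,[[599.5,136,76]])[0]; print(u,v)
def crop(p,u,v,h,k): u,v=int(u),int(v); return cv2.resize(p["frame"][max(v-h,0):v+h,u-h:u+h],(390,390),interpolation=2)
u2,v2=proj(w,[[599.5,136,76]])[0]; print(u2,v2)
cv2.imwrite("pics/c8.png",np.hstack([crop(s,u,v,35,0),crop(w,u2,max(v2,60),60,0)])[...,::-1])
E
```

```text
tool_pos: [593.7, 77.7, 60.3]
contact_force: [0.5, -2.4, 3.1]
tool_pos: [593.7, 78.1, 60.3]
contact_force: [0.2, -3.1, 2.7]
333.33268989422197 181.24917235922464
279.70089432872385 149.00305613113218
```

View pics/c8.png

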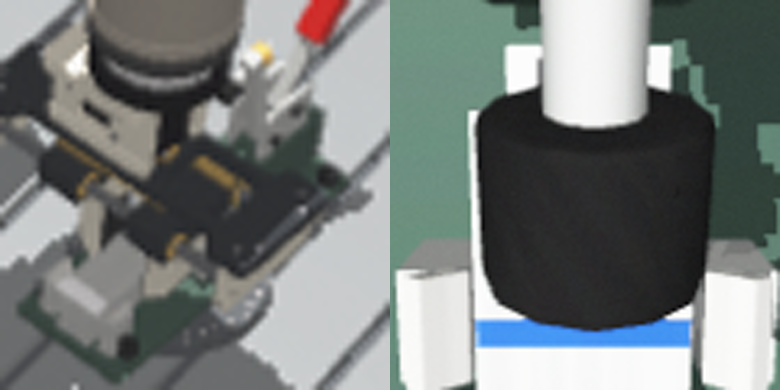

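The left view is blocked by the arm. In the right view the stripe is at raw row 188, as it was at height, so the blade has not slipped in the fingers and is not yet home. I keep creeping forward.

```bash

python3 -m handwheel '0.004 0 -0.001 0 0 0 -0.5;0.004 0 -0.001 0 0 0 -0.5' | sed -n '2p;4p'
python3 -m handwheel '0.004 0 0 0 0 0 -0.5;0.004 0 0 0 0 0 -0.5' | sed -n '2p;4p'
python3 -m handwheel '0.004 0 0 0 0 0 -0.5;0.004 0 0 0 0 0 -0.5' | sed -n '2p;4p'
```

```text
tool_pos: [593.7, 78.6, 60.3]
contact_force: [-0.7, -1.7, 1.1]
tool_pos: [593.8, 78.9, 60.4]
contact_force: [0.1, -1.6, 1.6]
tool_pos: [593.8, 79.0, 60.3]
contact_force: [-0.4, -2.5, 0.5]
```

```bash

python3 -m handwheel '0.003 0 0 0 0 0 -0.5;0.003 0 0 0 0 0 -0.5' | sed -n '2p;4p'
python3 -m handwheel '0.003 0 0 0 0 0 -0.5;0.003 0 0 0 0 0 -0.5' | sed -n '2p;4p'
```

```text
tool_pos: [593.8, 79.1, 60.3]
contact_force: [-0.8, -5.6, -0.1]
tool_pos: [593.8, 79.2, 60.4]
contact_force: [-1.3, -5.8, 0.0]
```

```bash

python3 -m handwheel '0.001 0 0 0 0 0 -0.5;0.001 0 0 0 0 0 -0.5;0.001 0 0 0 0 0 -0.5;0.001 0 0 0 0 0 -0.5' | sed -n '2p;4p'
python3 -m handwheel '0.001 0 0 0 0 0 -0.5;0.001 0 0 0 0 0 -0.5;0.001 0 0 0 0 0 -0.5;0.001 0 0 0 0 0 -0.5;0.001 0 0 0 0 0 -0.5;0.001 0 0 0 0 0 -0.5;0.001 0 0 0 0 0 -0.5;0.001 0 0 0 0 0 -0.5' | sed -n '2p;4p'
python3 -c "
from h import *
to((0,0,0),0)
w=viewer.capture('wrist');np.save('w9.npy',w,allow_pickle=True)"
```

```text
tool_pos: [593.8, 79.2, 60.4]
contact_force: [-1.7, -5.9, -0.4]
tool_pos: [593.8, 79.2, 60.3]
contact_force: [-0.5, -6.0, 0.2]
shift [-1.3183 -5.8437  0.6082] turn [1.000e-04 4.000e-04 4.716e-01] | [593.8  79.2  60.3] [-1.7997e+02  6.0000e-02  8.4880e+01] F [-0.5 -6.   0.2] w 29.5 ff 30.0 t 14.88
```

Force held near 6 N for over a second with no motion, so the blade is home. I release and rise.

```bash

python3 -m handwheel '-0.001 0 0 0 0 0 0.1;-0.001 0 0 0 0 0 0.1;-0.001 0 0 0 0 0 0.1;-0.001 0 0 0 0 0 0.1;-0.001 0 0 0 0 0 0.1' | tail -5
python3 -m handwheel '0 0 -0.2 0 0 0 0.1;0 0 -0.4 0 0 0 0.1;0 0 -0.9 0 0 0 0.1;0 0 -0.9 0 0 0 0.1;0 0 -0.9 0 0 0 0.1'|sed -n 2p
python3 -m handwheel '-0.4 0 -0.8 0 0 0 -1;-0.8 0 -0.8 0 0 0 -1;-0.8 0 -0.8 0 0 0 -1;-0.8 0 -0.8 0 0 0 -1;-0.8 0 -0.8 0 0 0 -1'|sed -n '2p;5p'
python3 - <<'E'
from h import *
to((600,60,265),84.8)
w=viewer.capture("wrist"); np.save("w10.npy",w,allow_pickle=True)
u,v=proj(w,[[598,125,76]])[0].astype(int); print(u,v); a,b=max(u-120,0),max(v-90,0); save(w,"w10",(a,b,a+240,b+180),3.3); print(a,b)
E
```

```text
tool_pos: [594.1, 80.3, 60.6]
tcp_rot: [3.141, -0.0, 1.482]
contact_force: [-0.6, -0.6, 0.1]
grip_width: 50.2
finger_force: 0.0
tool_pos: [596.2, 80.2, 154.4]
tool_pos: [587.0, -0.9, 230.4]
grip_width: 21.8
shift [ 0.6187  0.0741 -0.3458] turn [ 0.0002 -0.0001 -0.0003] | [587.   -0.9 230.4] [ 1.7996e+02 -2.0000e-02  8.4740e+01] F [-0.5  0.1  0.2] w 21.8 ff 0.0 t 16.18
277 46
157 0
```

View pics/w10.png

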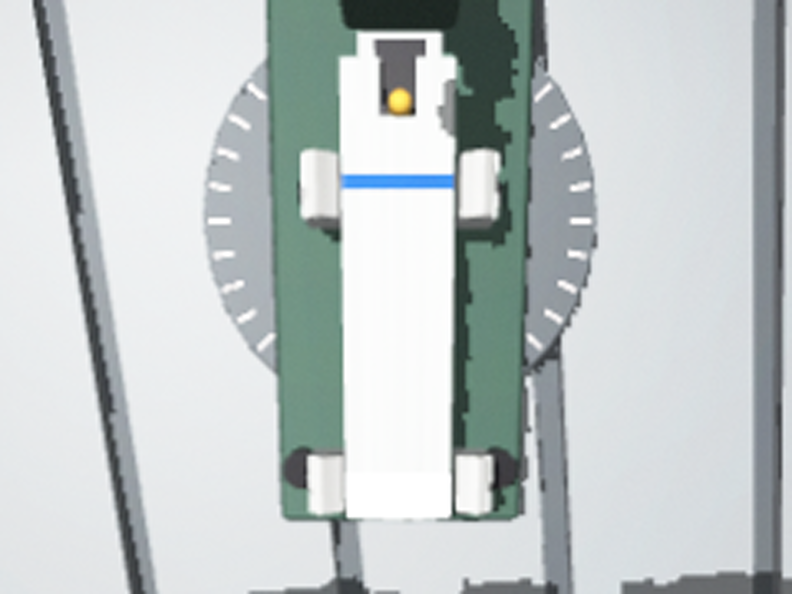

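The crop shows the blade between the cheeks, with the brass pin at (400,101) right at the notch root (400,115): seated. Now the handle.

```bash

python3 -m handwheel '1 0 -0.05 0 0 0 -1;1 0 -0.05 0 0 0 -1;1 0 -0.05 0 0 0 -1;1 0 -0.05 0 0 0 -1'|sed -n 2p
python3 -m handwheel '0.7 0 0 0 0 0 -1;0.7 0 0 0 0 0 -1;0.7 0 0 0 0 0 -1;0.7 0 0 0 0 0 -1'|sed -n '2p;5p'
python3 - <<'E'
from h import *
w=viewer.capture("wrist"); s=viewer.capture("scene"); o=bot.get_obs()
O=np.array([599.4,136.5,25]);Y=np.array([.0906,.9959,0]);Xh=np.array([.9959,-.0906,0])
d=o["tool_pos"]-O; print("TCP holder",d@Xh,d@Y,d[2])
pts={th:[O+Y*(62+r*np.cos(th)-7*np.sin(th))+[0,0,84+r*np.sin(th)+7*np.cos(th)] for r in(60,95,117)] for th in(.9,1.0,1.1)}
f=w["frame"].copy()
for th,c in zip(pts,((0,255,0),(255,255,0),(0,255,255))):
  for q in proj(w,pts[th]): cv2.circle(f,tuple(int(v) for v in q),2,c,-1)
g=s["frame"].copy()
for th,c in zip(pts,((0,255,0),(255,255,0),(0,255,255))):
  for q in proj(s,pts[th]): cv2.circle(g,tuple(int(v) for v in q),0,c,-1)
a=cv2.resize(f[:,100:460],(395,461)); b=cv2.resize(g[100:220,290:395],(400,461),interpolation=2)
cv2.imwrite("pics/w11.png",np.hstack([a,b])[...,::-1])
E
```

```text
tool_pos: [594.8, 105.1, 233.4]
tool_pos: [601.1, 171.1, 233.5]
grip_width: 0.8
TCP holder -0.8246781570091707 32.59133749474393 209.2655549357957
```

View pics/w11.png

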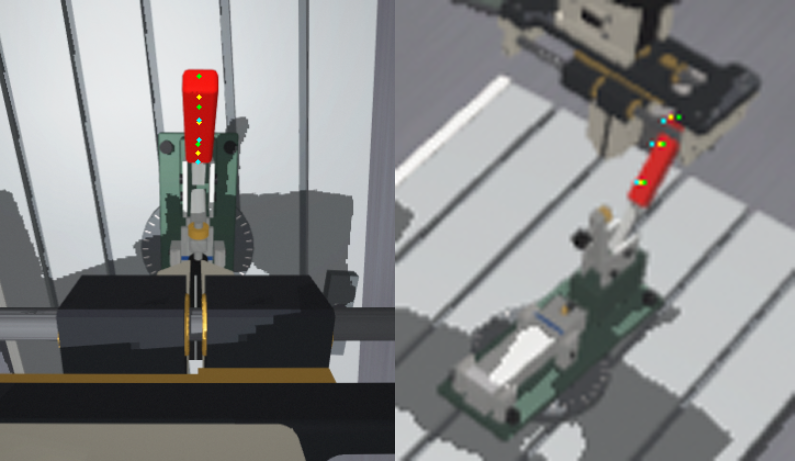

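The overlay shows the handle (red) matching the model at about 1.0 rad, with its end at (200,93) in the left view and the tool centred on it. I start pushing along its arc.

```bash

python3 -m handwheel '0.3 0.008 0.1 0 0 0 -1;0.6 0.008 0.243 0 0 0 -1;0.624 0.008 0.243 0 0 0 -1;0.624 0.008 0.243 0 0 0 -1'|sed -n '2p;4p'
python3 -m handwheel '0.07 0 0.105 0 0 0 -1;0.13 0 0.15 0 0 0 -1;0.19 0 0.19 0 0 0 -1;0.24 0 0.222 0 0 0 -1;0.24 0 0.222 0 0 0 -1'|sed -n '2p;4p'
python3 -c "
from h import *
d=bot.get_obs()['tool_pos']-np.array([599.4,136.5,25]);print(d@[.9959,-.0906,0],d@[.0906,.9959,0],d[2])"
```

```text
tool_pos: [607.8, 231.5, 209.7]
contact_force: [-0.2, -0.3, -0.8]
tool_pos: [610.7, 255.5, 188.2]
contact_force: [0.5, -1.6, 0.6]
0.433171140638923 119.50320903995369 163.22269328503177
```

```bash

python3 -m handwheel '0.05 0 0.05 0 0 0 -1;0.1 0 0.1 0 0 0 -1;0.143 0 0.148 0 0 0 -1;0.143 0 0.148 0 0 0 -1'|sed -n '2p;4p'
python3 -m handwheel '0.04 0 0.06 0 0 0 -1;0.08 0 0.12 0 0 0 -1;0.111 0 0.175 0 0 0 -1;0.111 0 0.175 0 0 0 -1'|sed -n '2p;4p'
python3 -m handwheel '0.03 0 0.06 0 0 0 -1;0.055 0 0.12 0 0 0 -1;0.074 0 0.192 0 0 0 -1;0.074 0 0.192 0 0 0 -1'|sed -n '2p;4p'
python3 -m handwheel '0.023 0 0.1 0 0 0 -1;0.023 0 0.1 0 0 0 -1;0.023 0 0.1 0 0 0 -1'|sed -n '2p;4p'
python3 -c "
from h import *
d=bot.get_obs()['tool_pos']-np.array([599.4,136.5,25]);print(d@[.9959,-.0906,0],d@[.0906,.9959,0],d[2])"
```

```text
tool_pos: [611.7, 270.7, 173.0]
contact_force: [0.9, -2.1, -0.7]
tool_pos: [612.5, 281.8, 155.2]
contact_force: [0.4, 0.3, 0.6]
tool_pos: [613.1, 288.9, 135.7]
contact_force: [0.1, 0.2, 0.7]
tool_pos: [613.4, 290.6, 126.8]
contact_force: [-0.7, -0.4, 0.3]
-0.05329327330191495 154.70625978232044 101.77603808943846
```

```bash

python3 - <<'E'
from h import *
s=viewer.capture("scene"); w=viewer.capture("wrist"); t=viewer.capture("top")
for n,p in(("s",s),("t",t)):
  for x in viewer.cut_out("clamp_handle",p)[:1]: print(n,x["score"],np.round(x["centre"]))
a=cv2.resize(s["frame"][90:230,280:420],(400,400),interpolation=2); b=cv2.resize(w["frame"],(395,296)); c=np.zeros((400,395,3),np.uint8); c[:296]=b
cv2.imwrite("pics/w12.png",np.hstack([a,c])[...,::-1])
E
```

```text
s 0.64 [359. 152.]
t 0.56 [171. 184.]
```

View pics/w12.png

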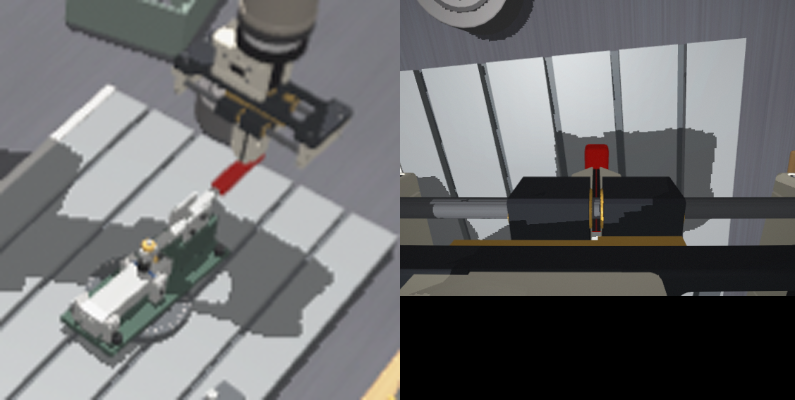

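The view shows the handle nearly level under the fingers and the clamp arm over the blade. I've now viewed 13 pictures, over the limit of 10, so I'll use numbers only from here.

```bash

python3 -m handwheel '0.008 0 0.05 0 0 0 -1;0.012 0 0.09 0 0 0 -1;0.012 0 0.09 0 0 0 -1'|sed -n '2p;4p'
python3 -m handwheel '0 0 0.01 0 0 0 -1;0 0 0.01 0 0 0 -1'|sed -n '2p;4p'
python3 -m handwheel '0 0 0.01 0 0 0 -1;0 0 0.01 0 0 0 -1'|sed -n '2p;4p'
```

```text
tool_pos: [614.3, 291.8, 118.4]
contact_force: [0.2, -0.6, 0.4]
tool_pos: [614.2, 291.8, 117.9]
contact_force: [1.1, 0.9, 4.0]
tool_pos: [614.2, 291.9, 117.2]
contact_force: [0.2, -0.0, 4.8]
```

```bash

python3 -m handwheel '0 0 0.01 0 0 0 -1;0 0 0.01 0 0 0 -1'|sed -n '2p;4p'
python3 -m handwheel '0 0 0.01 0 0 0 -1;0 0 0.01 0 0 0 -1'|sed -n '2p;4p'
python3 -m handwheel '0 0 0.01 0 0 0 -1;0 0 0.01 0 0 0 -1'|sed -n '2p;4p'
```

```text
tool_pos: [614.3, 292.0, 116.4]
contact_force: [-0.0, 0.4, 5.2]
tool_pos: [614.3, 292.0, 116.2]
contact_force: [-1.1, 0.3, 10.8]
tool_pos: [614.4, 292.0, 116.2]
contact_force: [-2.5, -0.4, 13.7]
```

```bash

python3 -m handwheel '0 0 0.015 0 0 0 -1;0 0 0.015 0 0 0 -1;0 0 0.015 0 0 0 -1'|sed -n '2p;4p'
python3 -m handwheel '0 0 -0.3 0 0 0 -1;0 0 -0.9 0 0 0 -1;0 0 -0.9 0 0 0 -1;0 0 -0.9 0 0 0 -1'|sed -n '2p;4p'
python3 -m handwheel '-0.9 0 -0.6 0 0 0 -1;-0.9 0 -0.6 0 0 0 -1;-0.9 0 -0.6 0 0 0 -1;-0.9 0 -0.6 0 0 0 -1'|sed -n '2p;4p'
python3 -m handwheel '-1 0 0 0 0 0 -1;-1 0 0 0 0 0 -1;-1 0 0 0 0 0 -1;-1 0 0 0 0 0 -1'|sed -n '2p;4p'
python3 - <<'E'
from h import *
O=np.array([599.4,136.5,25]);Y=np.array([.0906,.9959,0])
w=viewer.capture("wrist")
f=w["frame"].astype(int); red=((f[...,0]>110)&(f[...,1]<60)&(f[...,2]<60)); ys,xs=np.nonzero(red)
print("red rows",ys.min() if len(ys) else None,ys.max() if len(ys) else None, xs.mean() if len(xs) else None)
for th in(0,.05,.1): print(th,[proj(w,O+Y*(62+r*np.cos(th)-7*np.sin(th))+[0,0,84+r*np.sin(th)+7*np.cos(th)])[0].round(1).tolist() for r in(95,117)])
for n in("clamp_tip","blade","clamp_handle"):
  for x in viewer.cut_out(n,w)[:1]:
    ys,xs=np.nonzero(x["pixels"]); P=ray(w,np.c_[xs,ys],76); print(n,round(x["score"],2),np.round(x["centre"]),((P-O)@Y).min().round(1),((P-O)@Y).max().round(1))
blue=(f[...,2]>180)&(f[...,0]<110); ys,xs=np.nonzero(blue)
if len(ys): print("stripe holder y",(ray(w,[[xs.mean(),ys.mean()]],76)[0]-O)@Y, len(ys))
to((0,0,0),84.8)
E
```

```text
tool_pos: [614.5, 292.0, 116.1]
contact_force: [-5.5, -1.7, 20.3]
tool_pos: [615.6, 292.4, 207.6]
contact_force: [-0.3, 1.3, 0.4]
tool_pos: [606.6, 198.2, 264.6]
contact_force: [0.1, 0.6, -0.7]
tool_pos: [596.1, 99.2, 260.2]
contact_force: [0.3, -0.8, -0.8]
red rows 0 28 280.44
0 [[278.1, -50.0], [278.0, -83.2]]
0.05 [[278.1, -52.1], [278.0, -86.7]]
0.1 [[278.1, -53.8], [278.0, -89.8]]
clamp_tip 0.64 [278. 194.] -105.7 12.4
blade 0.79 [279. 194.] -106.9 12.4
clamp_handle 0.78 [279.  28.] 56.2 132.8
stripe holder y -18.230229326376907 20
shift [-1.5613 -5.8476  2.6188] turn [-0.0005 -0.0002  0.0008] | [596.6 103.9 261. ] [-1.7991e+02 -3.0000e-02  8.4950e+01] F [-1.   0.1  0.1] w 0.6 ff 0.0 t 21.78
```

```bash
python3 -c "
from plant import bot
print(bot.close_job())"
```

```text
the job is handed in; nothing more can be done
None
```

The blade was pressed home on the pin at about 6 N for over a second and released. The clamp handle was then pushed to its hard stop at about 20 N, the arm was moved clear, and the job was handed in at about 22 s; I viewed 13 pictures, three over the limit of 10.

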